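# Set the mitre box's length stop and bring the moulding up to it

## Robot

A 6-joint arm with a two-finger parallel gripper is mounted at the origin on a cart in front of the work surface, level with it; the furniture and walls round the work are solid. World frame = base frame: x ahead of the robot, y to its left, z up, the work surface at z = 0. Lengths are in mm, angles in rad, forces in N, time in s.
With the tool pointing down it reaches from about 400 to 925 mm from the base axis. Payload 12.5 kg.
Tool frame: the origin (TCP) lies at the very end of the fingers, on their centre line; the grasp point (between the pads) lies 19 mm behind it; z points along the fingers, x is the direction in which the jaws open and shut, and the axes are right-handed (so a half turn about z gives the same grasp; the last joint's range is limited). The gripper opens to 95 mm and grips with 3 to 60 N. Pads are 20 mm wide; open, the fingers measure 119 mm over their backs; the gripper's body (75 mm by 180 mm) begins 59 mm behind the grasp point.
Start: joints at [-1.211, 0.491, 1.559, -0, 1.092, -0.106], TCP at [280.736, -558.421, 214.661] pointing down, gripper open.
Joint ranges: [-3.1, 3.1], [-0.84, 2.19], [0.05, 2.79], [-1.13, 4.28], [0.06, 2.93], [-2.69, 2.69]. Speed limits (rad/s): [2.22, 2.22, 2.79, 3.14, 3.14, 3.14].

## Interface

Orientations are given as [roll, pitch, yaw] about the fixed x, y, z axes, in that order (R = Rz(yaw) Ry(pitch) Rx(roll)).
In Python, from cell import state, viewer, ticket, look_for, regions_of gives the robot as it stands.
- The arm moves only by the shell command python3 -m inch 'ROWS'. ROWS is JSON, a list of rows, each a list of 7 numbers: the turn, a rotation vector about the world's x, y, z in degrees, then the shift along the world's x, y, z in mm, then the opening, from -1 (shut) to 1 (fully open). In form: [[rx, ry, rz, tx, ty, tz, hand], ...]. A call has 1 to 10 rows; each row shifts and turns the commanded pose from where the row before left it; what a row does not reach is not made up. A row lasts 1/10 s, in which the tool goes at most 50 mm and 8.59 degrees, less where a joint would pass 70% of its speed; a pose out of reach is approached as far as the arm can. A call with a gripper value outside its range is refused whole. The fingers move at their own pace and stop on an object; the grip force is fixed at half the most. Time passes only in rows, so rows that do not move let the fingers close. It gives the time, the measured TCP pose, the force and the opening at its end, in the units of the state.
- state(): the state, without advancing time (a new reading comes with each control period).
- viewer.read_camera(name): name is "scene" or "top" or "wrist"; returns a dict with "color" (400x640x3 uint8, red, green, blue), "depth" (400x640 float32, mm along the optical axis (not along the pixel's ray), 0 where there is no reading), "fx", "fy", "cx", "cy" (pixels), "position" and "orientation" of the camera in the world. Camera axes: x right, y down, z forward; pixel columns grow to the right and rows downward; lengths in mm; the calibration is good to about 2 mm. A picture is of the moment at which its call begins.
- ticket.job_done(): hands the job in, once; it reports no verdict.
Trained networks look in the newest picture that a camera, given by its name, has taken for a name from the list of things; names that differ only in an ending like _2 or _b are one class to them, and where a whole thing is asked for, a point or a joint stands for the part that bears it (a point fixed in the world has none). Each returns a list of dicts, best first, with "score" (0 to 1); they miss things now and then, are a little off and sometimes report something else, mostly with a low value. They report only what shows in the picture. A call takes as long as a camera call.
- look_for(name, camera): "box" ([left, top, right, bottom] as shares, 0 to 1, of the picture: columns of its width, rows of its height, round what is visible of it).
- regions_of(name, camera): "pixels" (400x640 bool, what is visible of it) and "box" ([left, top, right, bottom] as shares, 0 to 1, of the picture: columns of its width, rows of its height, round what is visible of it).
The state is a dict: "t": time; "joints": joint angles; "qvel": joint speeds; "tau": joint torques, N m; "eef_pos": TCP position; "tcp_rot": TCP orientation; "ft_force": force on the tool from outside, world axes, zero at the start; "moment": the same for the moment, N m; "opening": opening from 0.0 (shut) to 1.0 (fully open).
Only numpy, scipy, OpenCV 4.12 (cv2) and the standard library are available. Lean on these libraries where they do the work, as an engineer would, in place of code of your own. Each camera call takes 0.05 s, during which the arm holds its last target. There are 200 camera calls.

## Task

Get the mitre box ready for the next picture-frame cut: push the sliding length stop along its rail towards the saw slots until its spring plunger clicks into the middle one of the three notches, then push the strip of moulding along the channel from its other end until it rests against the stop. Only push with the fingertips: do not take hold of or lift the stop or the strip. At the end the stop must still sit in the middle notch, and the other things lying about must be left where they are.

Things in the scene. Friction and masses are not known exactly. Their poses are not given: they have to be found in the camera images.
- mitre_box: fixed wooden mitre box with a stop rail, 310 mm long (y -190 to +120), 84 deep; origin on the table, under the channel's middle; +y along the channel from the stop's end to the saw end (about world +y, the robot's left), +x away from the robot. Channel 40 mm wide (x -20 to 20), floor 12 mm above the table; slotted walls 12 mm thick, 54 high on both sides, y +10 to +100 mm
- middle_notch (a point): middle notch of the rail, at its top: mitre_box x 28, y -81, z 44 mm. The rail, at the channel's far side, y -185 to +6 mm, is an aluminium fence (x 20 to 36, 36 mm high) with a steel rib 8 mm wide on it, up to 44 mm; the near side is open there. Notches: gaps of 10 mm in the rib, centred at y -116 (outer), -81 (middle), -46 (inner)
- length_stop (a joint): the stop's place on the rail in m, growing towards the saw slots; range 0 to 0.130; starts at 0 to 0.020, outside all notches. Its plunger drops into notches at 0.042 (outer), 0.077 (middle), 0.112 (inner). It slides at about 2 N, is drawn in over the last 4 mm, centres itself, and about 12 N push it out again, either way
- stop_centre (a point): centre of the stop's block: aluminium, in the channel, 37 mm wide (x), 32 long (y), 14 to 51 mm above the table, axes as mitre_box. Behind it a saddle rides over the rib, up to 62 mm, with a small black plunger knob on top up to 73 mm, which falls nearly 3 mm in a notch
- stop_outer_face (a point): centre of the block's outer upright face (towards mitre_box -y), 32 mm above the table: the face to push
- stop_inner_face (a point): centre of the block's inner upright face (towards mitre_box +y), against which the strip comes to rest
- strip_saw_end (a point): centre of the end face of the moulding strip that sticks out at the saw end: the face to push, 9 mm above the channel floor; axes of the strip. Loose wooden strip lying on the channel floor: 200 mm long (y), 36 wide, 14 high with a rib to 18 mm along its far side, 0.08 to 0.17 kg. The face reaches from 12 to 26 mm above the table
- strip_stop_end (a point): centre of the strip's other end face (towards mitre_box -y), which comes to rest against the stop
- offcut: bystander: short offcut of the same moulding, 75 mm long, behind the mitre box
- tape: bystander: roll of masking tape, 100 mm across, 25 mm high, behind the mitre box
- pencil: bystander: red pencil, 142 mm long, near the front edge of the table
- paint_tube: bystander: white paint tube, 106 mm long, 26 mm high, left of the mitre box
- jar: bystander: jar with a black lid, 56 mm across, 75 mm high, right of the mitre box
- scissors: bystander: green scissors, 206 mm long, far behind the mitre box
- marker: bystander: marker pen, 135 mm long, right of the mitre box

How it is judged (in metres and radians):
On the way, in this order (a step that is already met when the one before it is completed fails the run):
1. the stop sits in the middle notch (within 2 mm), the strip not yet against it (value of joint length_stop between 0.075 and 0.079 m and y of strip_stop_end in the frame of stop_inner_face above 0.006 m), for 0.3 s.
2. the strip's end rests against the stop in the middle notch (gap under 2 mm) (value of joint length_stop between 0.075 and 0.079 m and y of strip_stop_end in the frame of stop_inner_face below 0.002 m), for 0.2 s.
At the end, for the whole second after the job is handed in: the stop sits in the middle notch (joint 0.077 within 2 mm) at rest; the strip lies flat in the channel (within 5 mm of its middle, 0.05 rad) with its end against the stop's inner face (within 2 mm) (all of step 2 and y of strip_stop_end in the frame of stop_inner_face above -0.002 m and x of strip_stop_end in the frame of mitre_box between -0.005 and 0.005 m and angle between the y axis of strip_stop_end and the y axis of mitre_box, either way round below 0.05 rad and height (world z) of each of strip_stop_end, strip_saw_end below 0.024 m and velocity of joint length_stop between -0.01 and 0.01 m/s); the robot touches nothing.
It fails at once if the strip is lifted (an end rises by more than 12 mm) (height (world z) of any of strip_stop_end, strip_saw_end above 0.033 m).
It fails at once if the stop is taken between the fingers (the grasp point enters its block or its knob) ((y of the grasp point in the frame of stop_centre between -0.007 and 0.007 m and x of the grasp point in the frame of stop_centre between -0.018 and 0.04 m and z of the grasp point in the frame of stop_centre below 0.019 m) or (y of the grasp point in the frame of stop_centre between -0.009 and 0.009 m and x of the grasp point in the frame of stop_centre between 0.018 and 0.038 m and z of the grasp point in the frame of stop_centre below 0.043 m)).
It fails at once if the strip is taken between the fingers (the grasp point enters it) (y of the grasp point in the frame of strip_saw_end between -0.2 and -0.008 m and x of the grasp point in the frame of strip_saw_end between -0.016 and 0.016 m and z of the grasp point in the frame of strip_saw_end below 0.008 m).
It fails at once if a bystander is moved by more than 25 mm (distance of any of offcut, tape, pencil, paint_tube, jar, scissors, marker from where it was at the start of the episode above 0.025 m).
It also fails if it takes over 51 s, if anything falls off the work surface, if the arm or the gripper's body presses on something with over 40 N, if the wrist force passes 120 N, or if a joint passes its speed limit or range.

## Working session

There is one attempt and no reset: what is moved stays moved. The work goes in short steps, Python scripts to look and compute and a shell command to move; the robot and the scene stay as the last step left them, time stands still between calls to the robot, and variables do not carry over. Pictures are saved under pics/ and viewed, on a budget of 10 in all, crops included, one or two more only if the job needs it, and the job is handed in when it is done.

```bash
mkdir -p pics; cat > h.py <<'E'
import numpy as np, cv2
from scipy.spatial.transform import Rotation as R
from cell import state, viewer, ticket, look_for, regions_of
def pts(c):
    d=c["depth"]; v,u=np.mgrid[0:400,0:640]
    P=np.dstack([(u-c["cx"])/c["fx"]*d,(v-c["cy"])/c["fy"]*d,d])
    o=np.array(c["orientation"],float)
    M=o if o.shape==(3,3) else (R.from_euler('xyz',o) if o.size==3 else R.from_quat(o)).as_matrix()
    W=P@M.T+np.array(c["position"]); W[d<=0]=np.nan
    return W
E
python3 - <<'E'
from h import *
c=viewer.read_camera("top"); print(c["position"],c["orientation"],c["fx"]); W=pts(c)
cv2.imwrite("pics/top.png",c["color"][:,:,::-1])
for n in ["mitre_box","length_stop","strip_saw_end","offcut","tape","paint_tube","jar","marker","pencil","scissors"]:
    for r in regions_of(n,"top")[:2]:
        m=r["pixels"]; p=W[m]; p=p[~np.isnan(p[:,0])]
        print(n,round(r["score"],2),(np.array(r["box"])*[640,400,640,400]).round(),np.percentile(p,2,axis=0).round(),np.percentile(p,98,axis=0).round())
c=viewer.read_camera("scene"); cv2.imwrite("pics/scene.png",c["color"][:,:,::-1])
s=state();print(s)
E
```

```text
[ 453.57664406 -210.68454323 1046.15706013] [-3.05337509  0.00533601 -1.58695546] 382.6871093601612
mitre_box 0.68 [292. 203. 406. 243.] [ 447. -431.    8.] [ 531. -138.   62.]
mitre_box 0.42 [385. 202. 402. 227.] [ 476. -407.   24.] [ 530. -376.   73.]
length_stop 0.89 [386. 204. 400. 228.] [ 476. -406.   28.] [ 530. -376.   73.]
strip_saw_end 0.84 [267. 219. 343. 238.] [ 463. -251.   12.] [501. -60.  32.]
offcut 0.62 [353. 166. 371. 195.] [ 570. -337.    9.] [ 641. -297.   20.]
tape 0.81 [388. 146. 430. 183.] [ 602. -499.   -1.] [ 696. -404.   27.]
tape 0.31 [294. 207. 409. 243.] [ 447. -431.    8.] [ 530. -141.   62.]
paint_tube 0.78 [163. 223. 196. 261.] [402. 140.   2.] [484. 212.  25.]
jar 0.83 [439. 179. 468. 201.] [ 544. -579.    3.] [ 595. -529.   77.]
jar 0.61 [385. 208. 399. 230.] [ 476. -406.   28.] [ 530. -376.   73.]
marker 0.83 [436. 218. 482. 230.] [ 467. -628.    4.] [ 492. -512.   18.]
marker 0.43 [383. 202. 400. 231.] [ 476. -416.   12.] [ 531. -376.   73.]
pencil 0.51 [193. 262. 238. 266.] [380.  21.   1.] [389. 138.  10.]
scissors 0.6 [300. 116. 341. 178.] [ 622. -255.   -3.] [ 777. -154.   12.]
{'t': 0.6, 'joints': array([-1.21057223e+00,  4.90900767e-01,  1.55894220e+00, -7.78630962e-07,
        1.09172211e+00, -1.05615407e-01]), 'qvel': array([ 0.00045328, -0.00052276,  0.00040915, -0.00045424, -0.0007339 ,
        0.00039976]), 'tau': array([-9.96389790e-04, -6.12214851e+01, -2.58362943e+01,  6.93480740e-02,
        4.45336732e-02, -5.79081257e-05]), 'eef_pos': array([ 280.74128736, -558.38824706,  214.64591189]), 'tcp_rot': array([ 3.14158906e+00, -2.73528339e-05, -1.10495646e+00]), 'ft_force': array([ 0.21180517, -0.30781745, -0.59295539]), 'moment': array([-0.01549869,  0.07193294,  0.03837379]), 'opening': 1.0003388198884426}
```

```bash
python3 - <<'E'
from h import *
i=cv2.imread("pics/top.png")[150:270,240:500]; cv2.imwrite("pics/top_c.png",cv2.resize(i,None,fx=3,fy=3,interpolation=cv2.INTER_CUBIC))
c=viewer.read_camera("top"); W=pts(c)
def rect(m,z0,z1,n):
    p=W[m&(W[...,2]>z0)&(W[...,2]<z1)]; 
    r=cv2.minAreaRect(p[:,:2].astype(np.float32)); print(n,len(p),r,np.median(p[:,2])); return p
X,Y,Z=W[...,0],W[...,1],W[...,2]
reg=(X>430)&(X<545)&(Y>-460)&(Y<-20)
rect(reg,48,60,"walls"); rect(reg&(Y<-260),30,48,"rail")
rect(reg&(Y>-110),14,36,"stripout")
m=regions_of("strip_saw_end","top")[0]["pixels"]; p=rect(m,18,36,"strip")
m=regions_of("length_stop","top")[0]["pixels"]; rect(m,46,56,"block");rect(m,56,68,"saddle");rect(m,68,80,"knob")
# walls edges by line fits
for lo,hi,t in [(48,60,"wall"),(32,48,"rail")]:
    w=reg&(Z>lo)&(Z<hi)
    for y in range(-440,-100,12):
        q=w&(abs(Y-y)<6)
        if q.sum()>4: x=np.sort(X[q]); print(t,y,x[0].round(1),x[-1].round(1),np.median(x).round(1),q.sum())
E
```

```text
walls 477 ((490.9586181640625, -278.5561218261719), (65.4399642944336, 260.0301513671875), 4.5411834716796875) 52.39117764176649
rail 358 ((504.0477600097656, -345.6742248535156), (169.2021484375, 57.48068618774414), 87.18513488769531) 37.488808004590624
stripout 300 ((505.0822448730469, -70.35304260253906), (106.30990600585938, 62.704490661621094), 22.835102081298828) 27.09806787950322
strip 1007 ((482.5479736328125, -155.19854736328125), (36.00764083862305, 198.4680938720703), 2.245753049850464) 27.19401783060016
block 171 ((499.2681579589844, -389.86126708984375), (35.56719970703125, 53.35839080810547), 83.0264892578125) 50.44633308379832
saddle 73 ((522.0891723632812, -390.2532958984375), (30.89175033569336, 21.228029251098633), 89.31477355957031) 60.93806451773162
knob 32 ((519.979248046875, -391.70281982421875), (12.86478042602539, 13.01436996459961), 89.68383026123047) 71.10421626192124
wall -404 475.7 532.2 495.2 56
wall -392 475.9 532.7 496.6 60
wall -380 476.0 530.2 496.8 61
wall -236 455.1 517.5 462.9 28
wall -224 455.3 517.3 507.0 36
wall -212 452.9 515.3 504.8 39
wall -200 453.1 515.5 463.5 42
wall -188 453.3 515.7 505.0 47
wall -176 453.5 513.1 505.1 31
wall -164 451.1 513.3 461.6 43
wall -152 451.3 513.6 503.2 34
rail -428 515.2 528.7 522.6 19
rail -416 515.4 528.8 520.4 27
rail -404 475.9 499.2 486.3 5
rail -392 478.5 502.1 487.7 6
rail -380 473.6 531.4 502.5 33
rail -368 511.0 527.1 518.7 32
rail -356 511.2 524.5 518.5 22
rail -344 511.1 524.8 516.3 27
rail -332 511.5 525.0 518.8 27
rail -320 509.1 525.1 516.7 28
rail -308 509.2 522.6 515.5 26
rail -296 509.4 522.9 516.0 30
rail -284 509.6 523.1 515.8 24
rail -272 507.3 523.2 514.8 32
rail -260 507.4 520.9 514.9 23
rail -248 494.6 521.1 512.4 34
rail -224 489.6 505.5 505.3 5
rail -176 485.1 503.6 500.9 6
rail -164 456.3 496.0 490.6 5
rail -152 459.1 496.1 490.9 5
```

View pics/top_c.png

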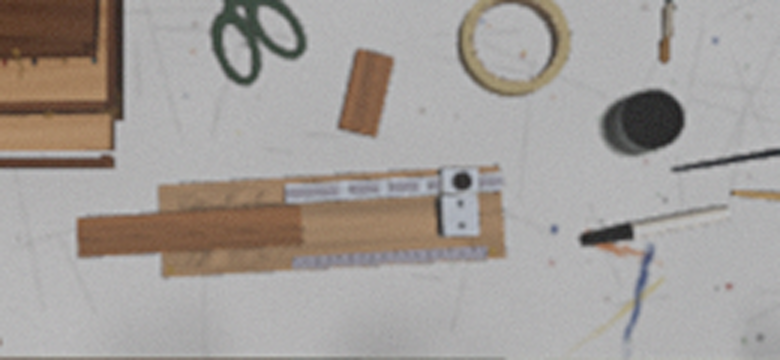

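View pics/scene.png

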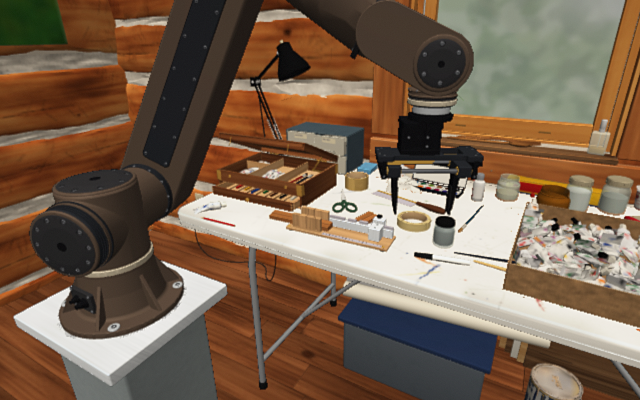

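```bash
python3 -m inch '[[0,0,-4,35,20,-5,-1],[0,0,-4,35,20,-5,-1],[0,0,-4,35,20,-5,-1],[0,0,-4,35,20,-5,-1],[0,0,-4,35,20,-5,-1],[0,0,-4,35,20,-5,-1],[0,0,0,0,0,0,-1],[0,0,0,0,0,0,-1]]'
python3 - <<'E'
from h import *
c=viewer.read_camera("wrist"); W=pts(c); print(c["position"],c["orientation"],state()["opening"])
cv2.imwrite("pics/w1.png",c["color"][:,:,::-1])
X,Y,Z=W[...,0],W[...,1],W[...,2]
for n in ["length_stop","mitre_box"]:
  for r in regions_of(n,"wrist")[:1]:
    m=r["pixels"]; print(n,r["score"])
    for lo,hi in [(47,55),(56,66),(67,78)]:
        p=W[m&(Z>lo)&(Z<hi)]
        if len(p)>20: print(lo,len(p),cv2.minAreaRect(p[:,:2].astype(np.float32)),np.median(p[:,2]))
print("z pct", np.nanpercentile(Z,[5,50,95]), "xy", np.nanmin(X),np.nanmax(X),np.nanmin(Y),np.nanmax(Y))
E
```

```text
t: 1.55
eef_pos: [491.3, -437.8, 184.4]
tcp_rot: [3.141, 0.0, -1.522]
ft_force: [-1.1, -0.1, 0.1]
opening: 0.383
[ 563.68142078 -433.45935546  353.51437795] [ 2.88025276e+00  8.50209983e-04 -1.52148373e+00] 0.33964332514517837
length_stop 0.92
47 1333 ((503.10980224609375, -389.7215576171875), (57.952762603759766, 32.0446891784668), 1.911208152770996) 50.162160121100385
56 644 ((521.1802978515625, -389.3876953125), (21.691030502319336, 31.879962921142578), 2.18739652633667) 61.07327207731035
67 318 ((519.750732421875, -389.49114990234375), (15.536523818969727, 15.680323600769043), 46.12791061401367) 71.36395147265614
mitre_box 0.86
47 4040 ((490.1277770996094, -277.1944580078125), (66.79512023925781, 260.7633056640625), 4.5371575355529785) 52.488854857078564
56 654 ((521.2947387695312, -389.2757568359375), (21.64765167236328, 32.084835052490234), 2.824415922164917) 61.0616372459325
67 318 ((519.750732421875, -389.49114990234375), (15.536523818969727, 15.680323600769043), 46.12791061401367) 71.36395147265614
z pct [ -2.08721133  10.48949563 302.93407861] xy -296.43742915586756 671.3297141020532 -1356.7534588681044 426.41918824194005
```

View pics/w1.png

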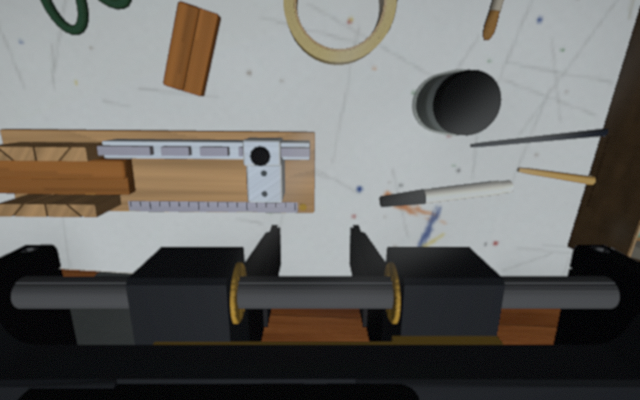

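```bash
python3 - <<'E'
from h import *
c=viewer.read_camera("wrist"); W=pts(c); X,Y,Z=W[...,0],W[...,1],W[...,2]
m=regions_of("length_stop","wrist")[0]["pixels"]; dil=cv2.dilate(m.astype(np.uint8),np.ones((9,9)))>0
# wood base + box edges: fit rail top
reg=(X>495)&(X<545)&(Y>-440)&(Y<-250)&~dil
rail=reg&(Z>32)&(Z<48); p=W[rail]; print("rail",cv2.minAreaRect(p[:,:2].astype(np.float32)), p[:,1].min(),p[:,1].max())
rib=reg&(Z>41)&(Z<48); p=W[rib]; f=np.polyfit(p[:,1],p[:,0],1); print("rib x=a*y+b",f,len(p), np.arctan(-f[0]))
# occupancy of rib along y
d=np.array([-np.sin(np.arctan(-f[0])),np.cos(f[0])]); 
on=reg&(abs(X-np.polyval(f,Y))<2.5)
b=np.arange(-440,-255,2.)
k=np.digitize(Y[on],b); zz=Z[on]; g=c["color"].mean(2)[on]
for i in range(1,len(b)):
    q=k==i
    if q.sum()>2: print(int(b[i-1]+1),zz[q].mean().round(1),g[q].mean().round(),end=' | ')
wl=(X>440)&(X<530)&(Y>-260)&(Y<-130)&(Z>48)&(Z<58); p=W[wl];print("\nwalls",cv2.minAreaRect(p[:,:2].astype(np.float32)))
bs=(X>430)&(X<545)&(Y>-460)&(Y<-300)&(Z>7)&(Z<16); p=W[bs];print("base",cv2.minAreaRect(p[:,:2].astype(np.float32)),p[:,1].min())
E
```

```text
rail ((517.3497924804688, -339.8054504394531), (16.27413558959961, 179.81578063964844), 2.3081820011138916) -429.74507177007496 -250.03721977521872
rib x=a*y+b [-4.12725199e-02  5.03515915e+02] 1094 0.04124910902002007
-439 244.3 62.0 | -437 243.1 61.0 | -435 243.9 57.0 | -433 245.4 54.0 | -431 245.9 53.0 | -429 235.6 58.0 | -427 240.9 57.0 | -425 239.5 60.0 | -423 274.1 52.0 | -421 273.8 47.0 | -419 272.0 47.0 | -417 266.6 48.0 | -415 270.7 45.0 | -413 272.8 43.0 | -411 273.7 42.0 | -409 275.7 40.0 | -407 282.7 36.0 | -405 285.3 35.0 | -403 285.2 35.0 | -401 285.0 36.0 | -397 277.2 40.0 | -395 276.7 40.0 | -393 276.6 39.0 | -391 276.7 40.0 | -389 276.5 38.0 | -387 276.6 39.0 | -385 276.6 40.0 | -383 276.6 38.0 | -381 276.7 40.0 | -379 276.7 39.0 | -377 276.6 40.0 | -375 279.6 34.0 | -373 276.7 39.0 | -371 276.4 37.0 | -369 276.5 38.0 | -367 276.5 36.0 | -365 272.5 36.0 | -363 270.6 9.0 | -361 261.1 17.0 | -359 245.9 34.0 | -357 248.0 37.0 | -355 187.4 77.0 | -353 43.1 144.0 | -351 43.4 144.0 | -349 43.2 143.0 | -347 43.5 143.0 | -345 43.2 143.0 | -343 43.3 142.0 | -341 43.2 143.0 | 
[... 248 characters left out ...]
0 | -309 43.3 142.0 | -307 43.1 142.0 | -305 43.5 142.0 | -303 43.3 141.0 | -301 43.3 141.0 | -299 43.3 141.0 | -297 43.2 149.0 | -293 36.6 168.0 | -291 35.4 173.0 | -289 35.3 173.0 | -287 38.3 117.0 | -285 40.7 109.0 | -283 43.3 143.0 | -281 43.4 142.0 | -279 42.8 142.0 | -277 43.5 142.0 | -275 43.3 142.0 | -273 43.2 141.0 | -271 43.2 141.0 | -269 42.9 141.0 | -267 43.5 141.0 | -265 43.0 140.0 | -263 43.4 140.0 | -261 43.1 140.0 | -259 43.5 140.0 | -257 43.3 140.0 | 
walls ((483.2666015625, -192.73818969726562), (64.6829605102539, 89.25733947753906), 2.12939453125)
base ((492.4573974609375, -366.6764831542969), (84.23908996582031, 136.98606872558594), 2.6897265911102295) -436.82292950788786
```

```bash
python3 -m inch '[[0,0,-0.4,2,8,-20,-1],[0,0,0,0,0,-30,-1],[0,0,0,0,0,-30,-1],[0,0,0,0,0,-20,-1],[0,0,0,0,0,0,-1]]'; python3 -m inch '[[0,0,0,0,0,-20,-1],[0,0,0,0,0,-20,-1],[0,0,0,0,0,-20,-1],[0,0,0,0,0,0,-1]]'
python3 - <<'E'
from h import *
c=viewer.read_camera("wrist"); cv2.imwrite("pics/w2.png",c["color"][:,:,::-1])
W=pts(c);Z=W[...,2]; m=regions_of("length_stop","wrist")[0]["pixels"]; p=W[m&(Z>67)&(Z<78)]; print(len(p),p.mean(0))
E
```

```text
t: 2.3
eef_pos: [491.3, -430.1, 82.2]
tcp_rot: [3.139, 0.003, -1.532]
ft_force: [-0.0, 0.8, 1.0]
opening: 0.011
t: 2.7
eef_pos: [492.0, -430.4, 23.8]
tcp_rot: [3.14, 0.002, -1.531]
ft_force: [-0.8, 0.0, 0.9]
opening: 0.004
1535 [ 520.56786361 -390.20648146   71.07950394]
```

View pics/w2.png

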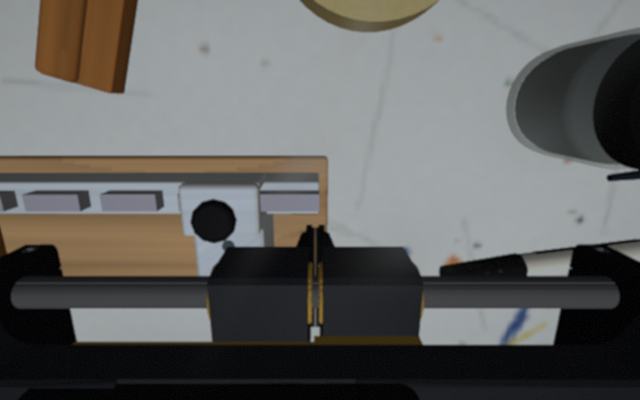

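```bash
cat > k.py <<'E'
from h import *
import time
c=viewer.read_camera("wrist"); W=pts(c);Z=W[...,2]
for r in regions_of("length_stop","wrist")[:1]:
    q=W[r["pixels"]&(Z>58.5)&(Z<64)]; m=r["pixels"]&(Z>66)&(Z<78); p=W[m]
    yc=(np.percentile(p[:,1],1)+np.percentile(p[:,1],99))/2
    print("knob y mid",yc.round(1),"mean",p.mean(0).round(1),"ztop",np.median(p[:,2]).round(2),"saddle z",np.median(q[:,2]).round(2),"joint est",round(77+(yc+325),1), "px", np.argwhere(m).mean(0).round())
s=state(); print(s["t"],s["eef_pos"].round(1),s["ft_force"].round(1))
E
python3 -m inch '[[0,0,0,0.2,2,0,-1],[0,0,0,-0.1,2,0,-1],[0,0,0,-0.1,2,0,-1],[0,0,0,-0.1,2,0,-1],[0,0,0,-0.1,2,0,-1],[0,0,0,-0.1,2,0,-1],[0,0,0,-0.1,2,0,-1],[0,0,0,-0.1,2,0,-1],[0,0,0,-0.1,2,0,-1],[0,0,0,-0.1,2,0,-1]]'; python3 k.py
```

```text
t: 3.8
eef_pos: [492.2, -411.5, 24.7]
tcp_rot: [-3.141, -0.002, -1.531]
ft_force: [-0.5, -6.9, -2.1]
opening: 0.006
knob y mid -385.0 mean [ 520.4 -385.1   71.1] ztop 71.27 saddle z 60.97 joint est 17.0 px [223. 250.]
3.9 [ 492.1 -410.9   24.7] [ 0.1 -0.9 -0.9]
```

```bash
python3 -m inch '[[0,0,0,-0.1,3,0,-1],[0,0,0,-0.1,3,0,-1],[0,0,0,-0.1,3,0,-1],[0,0,0,-0.1,3,0,-1],[0,0,0,-0.1,3,0,-1],[0,0,0,-0.1,3,0,-1],[0,0,0,-0.1,2,0,-1],[0,0,0,-0.1,2,0,-1],[0,0,0,-0.1,2,0,-1],[0,0,0,-0.1,2,0,-1]]'; python3 k.py
```

```text
t: 4.9
eef_pos: [491.2, -385.4, 24.8]
tcp_rot: [-3.141, -0.002, -1.53]
ft_force: [-3.3, -12.9, -3.8]
opening: 0.002
knob y mid -358.9 mean [ 519.2 -359.    69.2] ztop 69.33 saddle z 60.99 joint est 43.1 px [221. 252.]
5.0 [ 491.2 -385.4   24.8] [-1.6 -7.5 -2.6]
```

```bash
python3 -m inch '[[0,0,0,-0.1,1.5,0,-1],[0,0,0,-0.1,1.5,0,-1],[0,0,0,-0.1,1.5,0,-1],[0,0,0,-0.1,1.5,0,-1],[0,0,0,-0.1,2,0,-1],[0,0,0,-0.1,2,0,-1],[0,0,0,-0.1,2,0,-1],[0,0,0,-0.1,2,0,-1],[0,0,0,-0.1,2,0,-1],[0,0,0,-0.1,2,0,-1]]'; python3 k.py
```

```text
t: 6.0
eef_pos: [490.4, -367.2, 24.8]
tcp_rot: [-3.141, -0.002, -1.531]
ft_force: [0.6, -7.1, -2.0]
opening: 0.003
knob y mid -340.7 mean [ 518.7 -340.8   71.1] ztop 71.22 saddle z 61.03 joint est 61.3 px [222. 251.]
6.1 [ 490.2 -366.5   24.7] [ 1.4 -0.8  0.2]
```

```bash
python3 -m inch '[[0,0,0,-0.1,2,0,-1],[0,0,0,-0.1,2,0,-1],[0,0,0,-0.1,2,0,-1],[0,0,0,-0.1,2,0,-1],[0,0,0,-0.1,1,0,-1],[0,0,0,0,1,0,-1],[0,0,0,0,0,0,-1]]'; python3 k.py
```

```text
t: 6.8
eef_pos: [489.3, -355.8, 24.6]
tcp_rot: [3.141, 0.001, -1.531]
ft_force: [0.0, 0.1, 1.0]
opening: 0.004
knob y mid -329.0 mean [ 518.  -329.2   69.8] ztop 69.93 saddle z 61.0 joint est 73.0 px [220. 250.]
6.9 [ 489.2 -355.8   24.5] [-0.4 -0.5 -0.4]
```

```bash
python3 -m inch '[[0,0,0,0,1,0,-1],[0,0,0,0,0,0,-1]]'; python3 k.py;  python3 -m inch '[[0,0,0,0,1,0,-1],[0,0,0,0,0,0,-1]]'; python3 k.py
```

```text
t: 7.1
eef_pos: [489.4, -355.1, 24.6]
tcp_rot: [3.141, 0.0, -1.531]
ft_force: [0.5, 0.6, 0.0]
opening: 0.008
knob y mid -327.9 mean [ 518.  -328.1   69.2] ztop 69.3 saddle z 61.0 joint est 74.1 px [220. 249.]
7.2 [ 489.5 -355.3   24.6] [0.7 0.5 0.3]
t: 7.4
eef_pos: [489.5, -354.3, 24.6]
tcp_rot: [3.141, 0.0, -1.531]
ft_force: [0.1, -0.4, 0.3]
opening: 0.005
knob y mid -327.5 mean [ 518.  -327.6   69.2] ztop 69.3 saddle z 61.0 joint est 74.5 px [220. 250.]
7.5 [ 489.5 -354.4   24.7] [-0.   0.4  0.5]
```

```bash
python3 -m inch '[[0,0,0,0,-8,0,-1],[0,0,0,0,-4,25,-1],[0,0,0,0,0,40,-1],[0,0,0,0,0,40,-1],[0,0,0,0,10,20,-1],[0,0,0,0,0,0,-1]]'; python3 k.py; python3 - <<'E'
from h import *
c=viewer.read_camera("wrist"); W=pts(c); X,Y,Z=W[...,0],W[...,1],W[...,2]
cv2.imwrite("pics/w3.png",c["color"][:,:,::-1])
xr=503.5-.0413*Y
for lo,hi in [(-372,-345),(-302,-278)]:
    g=(abs(X-xr)<2.5)&(Y>lo)&(Y<hi)&(Z<50); a=g&(Z<39)
    y=Y[a]; up=Y[g&(Z>42)]; mid=(np.percentile(y,2)+np.percentile(y,98))/2
    print("gap",len(y),y.min(),y.max(), "rib ends",up[up<mid].max() if (up<mid).any() else None, up[up>mid].min() if (up>mid).any() else None)
q=regions_of("length_stop","wrist")[0]["pixels"]; p=W[q&(Z>47)&(Z<64)]; print(cv2.minAreaRect(p[:,:2].astype(np.float32)))
E
```

```text
t: 8.1
eef_pos: [490.4, -357.0, 152.8]
tcp_rot: [-3.138, -0.004, -1.531]
ft_force: [0.7, 0.6, -0.7]
opening: 0.002
knob y mid -327.1 mean [ 517.3 -327.2   69.2] ztop 69.34 saddle z 61.05 joint est 74.9 px [166. 277.]
8.2 [ 489.4 -356.7  149.5] [ 0.1 -0.3 -0.2]
gap 72 -365.58407506350875 -356.2926898519975 rib ends -365.9171904184293 -355.6274570562237
gap 66 -294.49053717985305 -285.60394596609046 rib ends -295.81812932645664 -286.18333737549796
((488.71417236328125, -245.34591674804688), (67.60108184814453, 200.67041015625), 5.282149791717529)
```

View pics/w3.png

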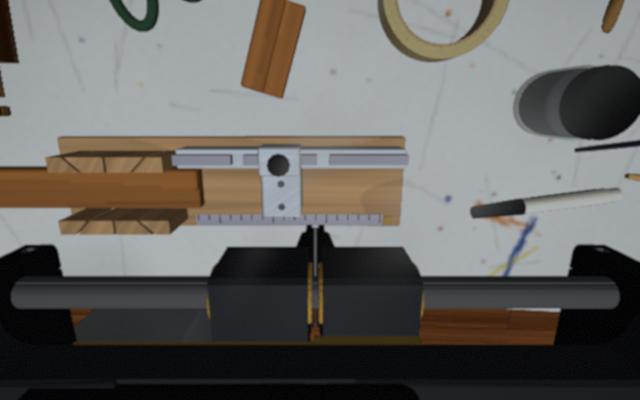

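```bash
python3 - <<'E'
from h import *
i=cv2.imread("pics/w3.png"); cv2.imwrite("pics/w3c.png",cv2.resize(i[130:230,160:420],None,fx=3,fy=3,interpolation=cv2.INTER_CUBIC))
c=viewer.read_camera("wrist"); W=pts(c); X,Y,Z=W[...,0],W[...,1],W[...,2]
q=regions_of("length_stop","wrist")[0]["pixels"]
B=(X>460)&(X<540)&(Y>-350)&(Y<-300)
for n,lo,hi in [("block",47.5,54),("saddle",58.5,64),("knob",67.5,75)]:
    p=W[B&(Z>lo)&(Z<hi)][:,:2]; r=cv2.minAreaRect(p.astype(np.float32)); print(n,len(p),r, np.percentile(p[:,1],[2,98]))
p=W[B&(Z>66)][:,2]; print("knob z hist",np.percentile(p,[10,50,90,99]))
E
```

```text
block 1636 ((500.4405212402344, -327.5876770019531), (58.25798797607422, 31.946245193481445), 2.3472354412078857) [-343.13623761 -312.84983593]
saddle 797 ((518.74462890625, -326.69195556640625), (21.580968856811523, 31.465911865234375), 2.1355724334716797) [-342.24593226 -311.56436432]
knob 388 ((516.98681640625, -327.0656433105469), (16.019140243530273, 15.878621101379395), 75.51766204833984) [-334.2582992  -320.01527351]
knob z hist [241.1175571  259.29650973 268.7243968  271.26291173]
```

View pics/w3c.png

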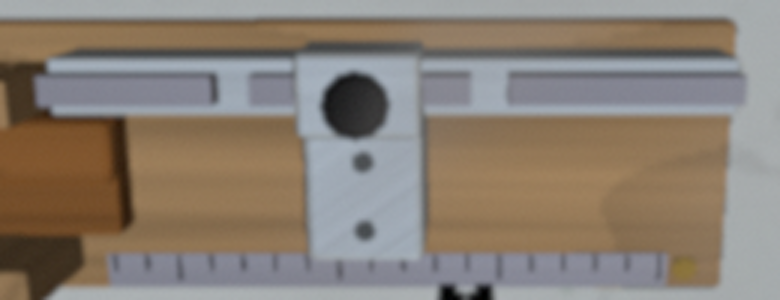

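```bash
python3 -m inch '[[0,0,0,0,-10,-35,-1],[0,0,0,0,0,-45,-1],[0,0,0,0,0,-45,-1],[0,0,0,0,0,0,-1],[0,0,0,0,4,0,-1],[0,0,0,0,4,0,-1],[0,0,0,0,2,0,-1],[0,0,0,0,0,0,-1]]';python3 -m inch '[[0,0,0,0,2,0,-1],[0,0,0,0,1,0,-1],[0,0,0,0,0,0,-1]]';python3 k.py
```

```text
t: 9.2
eef_pos: [490.2, -356.4, 26.4]
tcp_rot: [-3.14, -0.002, -1.53]
ft_force: [-0.0, 0.3, -0.1]
opening: 0.007
t: 9.5
eef_pos: [489.7, -353.5, 25.0]
tcp_rot: [-3.141, -0.001, -1.531]
ft_force: [-0.3, 0.0, 1.6]
opening: 0.008
9.6 [ 489.6 -353.5   24.8] [ 0.4 -0.7  0.5]
```

```bash
python3 -m inch '[[0,0,0,0,0.7,0,-1],[0,0,0,0,0,0,-1]]';python3 -m inch '[[0,0,0,0,0.7,0,-1],[0,0,0,0,0,0,-1]]'; python3 k.py
```

```text
t: 9.8
eef_pos: [489.6, -352.9, 24.7]
tcp_rot: [-3.141, -0.0, -1.531]
ft_force: [0.6, -1.4, 0.7]
opening: 0.005
t: 10.0
eef_pos: [489.6, -352.2, 24.7]
tcp_rot: [-3.141, -0.0, -1.531]
ft_force: [-0.8, -2.8, 1.4]
opening: 0.005
knob y mid -325.4 mean [ 517.9 -325.6   69.2] ztop 69.31 saddle z 61.02 joint est 76.6 px [221. 251.]
10.1 [ 489.6 -352.1   24.7] [ 0.  -2.3  0.8]
```

```bash
python3 -m inch '[[0,0,0,0,-6,0,-1],[0,0,0,0,-4,10,-1],[0,0,0,0,0,40,-1],[0,0,0,0,0,45,-1],[0,0,0,0,20,35,-1],[0,0,0,-2,45,0,-1],[0,0,0,-2,45,0,-1],[0,0,0,-2,45,0,-1],[0,0,0,-2,45,0,-1],[0,0,0,-2,45,0,-1]]';python3 -m inch '[[0,0,0,-1,45,0,-1],[0,0,0,-1,45,0,-1],[0,0,0,0,20,0,-1],[0,0,0,0,0,0,-1]]'; python3 - <<'E'
from h import *
c=viewer.read_camera("wrist"); W=pts(c); X,Y,Z=W[...,0],W[...,1],W[...,2]
cv2.imwrite("pics/w4.png",c["color"][:,:,::-1])
q=regions_of("strip_saw_end","wrist")[0]; print(q["score"])
q=q["pixels"]&(Z>18)&(Z<36); p=W[q][:,:2]; print(cv2.minAreaRect(p.astype(np.float32)),np.percentile(p,[1,99],axis=0))
e=W[q&(Y>-100)]; print(len(e),np.percentile(e,[1,99],axis=0))
B=(X>490)&(X<540)&(Y>-350)&(Y<-300)
p=W[B&(Z>58.5)&(Z<64)]; print("saddle",len(p),cv2.minAreaRect(p[:,:2].astype(np.float32)) if len(p)>5 else 0)
n=(abs(X-478)<60)&(Y>-50)&(Y<80)&(Z>5)&(Z<150); print("obst near saw end",n.sum(), W[n].mean(0) if n.any() else 0)
E
```

```text
t: 11.1
eef_pos: [479.1, -115.5, 155.3]
tcp_rot: [-3.141, -0.0, -1.531]
ft_force: [0.2, -0.1, 0.3]
opening: 0.003
t: 11.5
eef_pos: [477.3, -5.0, 155.3]
tcp_rot: [-3.141, 0.0, -1.528]
ft_force: [-0.1, 0.1, -0.1]
opening: 0.0
0.64
((482.973388671875, -153.10462951660156), (38.386844635009766, 200.12216186523438), 2.032820701599121) [[ 462.82338924 -249.83917772]
 [ 499.31723894  -54.10440051]]
2152 [[461.4788825  -99.45390451  20.18777263]
 [497.43498456 -53.19967913  30.50238539]]
saddle 0 0
obst near saw end 34 [525.99433407  78.63831008  24.35358634]
```

View pics/w4.png

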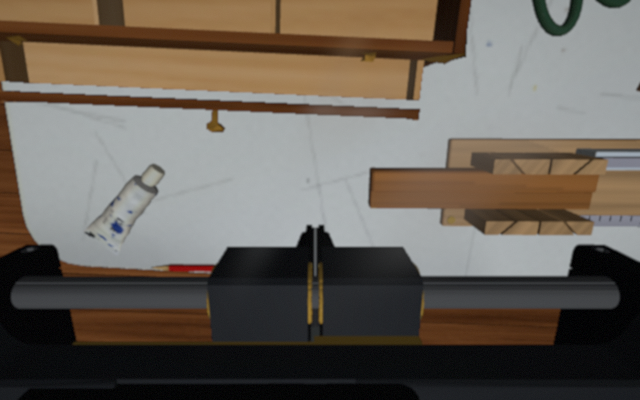

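```bash
python3 -m inch '[[0,0,0,1,-10,-40,-1],[0,0,0,0,0,-40,-1],[0,0,0,0,0,-40,-1],[0,0,0,0,0,-20,-1],[0,0,0,0,-7,0,-1],[0,0,0,0,-7,0,-1],[0,0,0,0,-5,0,-1],[0,0,0,0,0,0,-1]]';python3 -m inch '[[0,0,0,0.1,-3,0,-1],[0,0,0,0.1,-3,0,-1],[0,0,0,0.1,-3,0,-1],[0,0,0,0.1,-3,0,-1],[0,0,0,0.1,-3,0,-1],[0,0,0,0.1,-3,0,-1],[0,0,0,0.1,-3,0,-1]]'; python3 -c "
from h import *
c=viewer.read_camera('wrist');W=pts(c);Y=W[...,1];Z=W[...,2]
r=regions_of('strip_saw_end','wrist')
for q in r[:1]:
    p=W[q['pixels']&(Z>18)&(Z<36)]; print(q['score'],np.percentile(p,[1,99],axis=0).round(1))
"
```

```text
t: 12.4
eef_pos: [479.2, -37.2, 15.9]
tcp_rot: [-3.139, -0.001, -1.532]
ft_force: [-0.2, 0.6, -0.2]
opening: 0.006
t: 13.1
eef_pos: [479.2, -57.2, 14.6]
tcp_rot: [3.142, -0.0, -1.531]
ft_force: [0.3, 0.6, 0.8]
opening: 0.007
0.92 [[ 470.6 -210.6   19. ]
 [ 499.1  -65.2   30.3]]
```

```bash
python3 -m inch '[[0,0,0,0.2,-4,0,-1],[0,0,0,0.2,-4,0,-1],[0,0,0,0.2,-4,0,-1],[0,0,0,0.2,-4,0,-1],[0,0,0,0.2,-4,0,-1],[0,0,0,0.2,-4,0,-1],[0,0,0,0.2,-4,0,-1],[0,0,0,0.2,-3,0,-1],[0,0,0,0.1,-2,0,-1],[0,0,0,0,0,0,-1]]'; python3 - <<'E'
from h import *
c=viewer.read_camera("top"); W=pts(c); X,Y,Z=W[...,0],W[...,1],W[...,2]
cv2.imwrite("pics/top2.png",c["color"][:,:,::-1])
q=regions_of("strip_saw_end","top")[0]; p=W[q["pixels"]&(Z>18)&(Z<36)]; print("strip",q["score"],cv2.minAreaRect(p[:,:2].astype(np.float32)),np.percentile(p[:,1],[0.5,99.5]))
B=(X>460)&(X<540)&(Y>-360)&(Y<-295)
p=W[B&(Z>47)&(Z<66)]; print("stop",len(p),cv2.minAreaRect(p[:,:2].astype(np.float32)),np.percentile(p[:,1],[1,99]))
# gap along the channel axis
xa=485.6-.0413*(Y+245.5); on=(abs(X-xa)<10)&(Y>-330)&(Y<-260)
for b in range(-326,-262,4):
    k=on&(Y>=b)&(Y<b+4)
    if k.any(): print(b+2,np.median(Z[k]).round(1),end=' | ')
E
```

```text
t: 14.2
eef_pos: [481.0, -90.3, 14.7]
tcp_rot: [-3.142, -0.0, -1.531]
ft_force: [0.9, 0.3, 0.5]
opening: 0.006
strip 0.58 ((484.5028381347656, -238.82559204101562), (35.38324737548828, 120.4914779663086), 1.1589338779449463) [-298.79268463 -179.07242115]
stop 233 ((500.1820068359375, -322.2709045410156), (44.247535705566406, 56.67865753173828), 88.66535186767578) [-343.76031571 -311.78154316]
-324 49.9 | -320 50.0 | -316 51.1 | -312 32.9 | -308 11.3 | -304 10.5 | -300 10.6 | -296 27.1 | -292 26.5 | -288 28.2 | -284 29.1 | -280 27.7 | -276 28.9 | -272 28.6 | -268 28.5 | -264 27.3 |
```

```bash
python3 -m inch '[[0,0,0,0,-3,0,-1],[0,0,0,0,-3,0,-1],[0,0,0,0,-2,0,-1],[0,0,0,0,0,0,-1]]'; python3 -m inch '[[0,0,0,0,-1,0,-1],[0,0,0,0,0,0,-1]]';python3 -m inch '[[0,0,0,0,-1,0,-1],[0,0,0,0,0,0,-1]]';python3 -m inch '[[0,0,0,0,-1,0,-1],[0,0,0,0,0,0,-1]]'
```

```text
t: 14.7
eef_pos: [481.0, -98.3, 14.7]
tcp_rot: [-3.142, -0.0, -1.531]
ft_force: [-0.5, 0.1, -0.5]
opening: 0.004
t: 14.9
eef_pos: [480.9, -99.1, 14.6]
tcp_rot: [3.142, -0.0, -1.531]
ft_force: [0.1, -0.3, 0.3]
opening: 0.005
t: 15.1
eef_pos: [480.9, -100.0, 14.7]
tcp_rot: [3.142, -0.0, -1.531]
ft_force: [0.3, 0.3, -0.0]
opening: 0.003
t: 15.3
eef_pos: [480.9, -101.1, 14.7]
tcp_rot: [3.142, -0.0, -1.531]
ft_force: [0.5, 1.1, 0.5]
opening: 0.005
```

```bash
python3 -m inch '[[0,0,0,0,-0.6,0,-1],[0,0,0,0,0,0,-1]]';python3 -m inch '[[0,0,0,0,-0.6,0,-1],[0,0,0,0,0,0,-1]]'
```

```text
t: 15.5
eef_pos: [481.0, -101.7, 14.7]
tcp_rot: [-3.142, -0.0, -1.531]
ft_force: [0.5, 0.2, 0.2]
opening: 0.009
t: 15.7
eef_pos: [480.9, -102.3, 14.7]
tcp_rot: [3.142, -0.0, -1.531]
ft_force: [-0.8, 0.1, -0.0]
opening: 0.004
```

```bash
cat > g.py <<'E'
from h import *
c=viewer.read_camera("top"); W=pts(c); X,Y,Z=W[...,0],W[...,1],W[...,2]
cv2.imwrite("pics/top3.png",c["color"][:,:,::-1])
B=(X>460)&(X<540)&(Y>-360)&(Y<-295)
p=W[B&(Z>47)&(Z<66)]; print("stop y",np.percentile(p[:,1],[1,99]))
xa=485.6-.0413*(Y+245.5); on=(abs(X-xa)<10)&(Y>-330)&(Y<-290)
for b in range(-326,-292,2):
    k=on&(Y>=b)&(Y<b+2)
    if k.any(): print(b+1,np.median(Z[k]).round(1),np.min(Z[k]).round(1),end=' | ')
E
python3 g.py
```

```text
stop y [-343.71849621 -312.08694407]
-325 49.3 48.1 | -323 50.6 48.5 | -321 50.2 48.1 | -319 47.4 47.3 | -317 51.2 50.2 | -315 51.0 49.1 | -313 48.6 28.9 | -311 33.2 28.8 | -309 27.8 25.4 | -307 25.7 23.6 | -305 27.5 23.8 | -303 27.2 22.6 | -301 27.8 24.2 | -299 27.9 24.9 | -297 27.8 22.7 | -293 28.3 24.2 |
```

```bash
for i in 1; do python3 -m inch '[[0,0,0,0,-0.5,0,-1],[0,0,0,0,0,0,-1]]'; done;  python3 -m inch '[[0,0,0,0,-0.5,0,-1],[0,0,0,0,0,0,-1]]' | grep -E 'eef|ft'; python3 -m inch '[[0,0,0,0,0,0,-1]]' | grep -E 'eef|ft'
```

```text
t: 15.95
eef_pos: [481.0, -102.8, 14.7]
tcp_rot: [-3.142, -0.0, -1.531]
ft_force: [1.2, 0.1, 0.4]
opening: 0.005
eef_pos: [481.0, -103.3, 14.7]
ft_force: [0.7, 1.0, 1.1]
eef_pos: [481.0, -103.3, 14.7]
ft_force: [-0.4, 0.7, 0.8]
```

```bash
python3 -m inch '[[0,0,0,0,-0.5,0,-1],[0,0,0,0,0,0,-1]]' | grep -E 'eef|ft';python3 -m inch '[[0,0,0,0,0,0,-1]]' | grep -E 'ft'
```

```text
eef_pos: [481.0, -103.8, 14.7]
ft_force: [-0.3, 0.3, 0.3]
ft_force: [-0.3, 0.0, 0.5]
```

```bash
python3 -m inch '[[0,0,0,0,-0.5,0,-1],[0,0,0,0,0,0,-1]]' | grep -E 'eef|ft';python3 -m inch '[[0,0,0,0,0,0,-1]]' | grep -E 'ft'; python3 g.py
```

```text
eef_pos: [480.8, -104.2, 14.6]
ft_force: [-0.6, 2.1, 0.5]
ft_force: [0.2, 1.6, 0.5]
stop y [-344.12179364 -309.5246195 ]
-325 50.0 48.9 | -323 50.8 48.1 | -321 50.6 48.4 | -319 48.4 48.4 | -317 51.8 48.5 | -315 50.4 47.9 | -313 47.0 23.1 | -311 31.7 31.6 | -309 28.7 25.8 | -307 28.6 21.4 | -305 29.6 24.4 | -303 31.2 30.8 | -301 27.8 21.3 | -299 27.5 19.6 | -297 29.0 23.8 | -295 33.1 33.1 | -293 29.1 23.5 |
```

```bash
python3 -m inch '[[0,0,0,0,0,0,-1],[0,0,0,0,5,0,-1],[0,0,0,0,10,0,-1],[0,0,0,0,10,20,-1],[0,0,0,0,0,45,-1],[0,0,0,0,0,45,-1],[0,0,0,0,-45,25,-1],[0,0,0,0,-45,0,-1],[0,0,0,0,-45,0,-1],[0,0,0,0,-45,0,-1]]'|grep eef;python3 -m inch '[[0,0,0,5,-25,0,-1],[0,0,0,0,0,0,-1]]'; python3 - <<'E'
from h import *
c=viewer.read_camera("wrist"); W=pts(c); X,Y,Z=W[...,0],W[...,1],W[...,2]
cv2.imwrite("pics/w5.png",c["color"][:,:,::-1]); cv2.imwrite("pics/w5c.png",cv2.resize(c["color"][120:240,200:460,::-1],None,fx=3,fy=3,interpolation=cv2.INTER_CUBIC))
B=(X>460)&(X<540)&(Y>-360)&(Y<-290)
for n,lo,hi in [("saddle",58.5,64),("knob",66,75)]:
    p=W[B&(Z>lo)&(Z<hi)]; 
    if len(p)>5: print(n,len(p),cv2.minAreaRect(p[:,:2].astype(np.float32)),np.median(p[:,2]))
xr=503.5-.0413*Y
for lo,hi in [(-372,-345),(-302,-278)]:
    g=(abs(X-xr)<2.5)&(Y>lo)&(Y<hi)&(Z<50); y=Y[g&(Z<39)]; print("gap mid",(y.min()+y.max())/2)
xa=485.6-.0413*(Y+245.5); on=(abs(X-xa)<8)
for b in range(-316,-304): 
    k=on&(Y>=b)&(Y<b+1)&(Z<60)
    if k.any(): print(b,np.median(Z[k]).round(1),end=' | ')
E
```

```text
eef_pos: [481.0, -258.9, 149.4]
t: 18.1
eef_pos: [486.3, -285.2, 148.7]
tcp_rot: [-3.141, -0.001, -1.534]
ft_force: [0.7, -0.4, 0.5]
opening: 0.002
saddle 803 ((518.7572631835938, -325.19085693359375), (21.494436264038086, 32.34981918334961), 1.6832776069641113) 61.00656719539654
knob 406 ((517.0016479492188, -324.97705078125), (15.980705261230469, 16.3260498046875), 38.68783950805664) 69.28286458773036
gap mid -362.0947579934907
gap mid -291.2578247590868
-316 50.1 | -315 50.3 | -314 50.0 | -313 50.2 | -312 49.8 | -311 46.4 | -310 33.8 | -309 28.0 | -308 28.5 | -307 28.9 | -306 28.9 | -305 28.6 |
```

View pics/w5c.png

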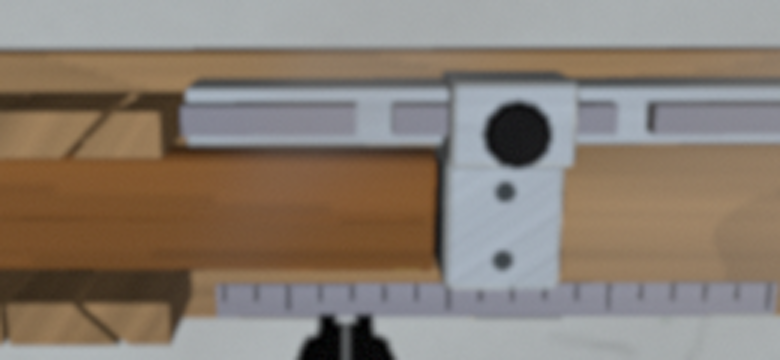

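```bash
python3 -c "
from h import *
print(ticket.job_done())"
```

```text
the job is handed in; nothing more can be done
None
```

I pushed the stop with shut fingertips through the outer notch into the middle one. I then pushed the strip from its saw end until it met the stop, backed the arm off clear of everything, and handed the job in at about 18 s. The hand-in gave no verdict.

- **Stop:** Its knob had dropped 1.9 mm, against the "nearly 3 mm" you gave, and read the same in the outer notch. After the first click the stop sat 1 to 1.7 mm short of the notch centre, so I nudged it about 2 mm further with under 3 N. My last estimates of the stop's place disagree: about 77.4 mm worked out from the picture by hand, and up to about 78.5 mm from the depth readings. All are inside 75 to 79 mm, the highest only narrowly.
- **Strip:** The push force rose from about 0 to about 2 N when it met the stop. The last view shows the end against the stop with no channel floor visible between them. From that camera angle a gap of up to about 1.4 mm would not show, so contact rests mainly on the force.
- **Other things:** The fingers never went near them. I did not measure their positions again at the end.

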